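# Bring the oiled egg cup round to the pointer

### The arm

A 7-joint arm with a two-finger parallel gripper is mounted at the origin on the work surface. World frame = base frame: x ahead of the robot, y to its left, z up, the work surface at z = 0. Lengths are in m, angles in rad, forces in N, time in s.
With the tool pointing down it reaches from about 0.4 to 0.925 m from the base axis. Payload 4.1 kg.
Tool frame: the origin (TCP) lies at the very end of the fingers, on their centre line; the grasp point (between the pads) lies 19 mm behind it; z points along the fingers, y is the line along which they close (so a half turn about z gives the same grasp; the last joint's range is limited). The gripper opens to 85 mm and grips with 20 to 120 N. Pads are 22 mm wide; open, the fingers measure 114 mm over their backs; the gripper's body (76 mm by 85 mm) begins 54 mm behind the grasp point. The pads swing forward as they close: fully open they stand 13 mm farther back than shut.
Start: joints at [1.079, 0.398, 0.045, 1.537, -0.019, 1.207, -0.051], TCP at [0.249, -0.601, 0.231] pointing down, gripper open.
Joint ranges: [-2.82, 2.82], [-0.49, 2.23], [-1.37, 1.46], [0, 2.46], [-1.36, 4.5], [0.23, 2], [-2.94, 2.94]. Speed limits (rad/s): [2.57, 2.57, 3.14, 3.14, 3.14, 3.14, 3.14].

### API

Orientations are given as a unit quaternion [x, y, z, w].
In Python, from rig import env, capture, camera_model, sign_off gives the robot as it stands.
- The arm moves only by the tool send_rows, never from a script. Its argument "targets" is a list that holds one entry, the list of rows, each a list of 7 numbers: the shift along the tool's x, y, z in mm, then the turn, a rotation vector about the tool's x, y, z in rad, then the finger opening in mm, from 0 to 85.4. In form: [[[dx, dy, dz, wx, wy, wz, grip], ...]]. A call has exactly 10 rows; each row shifts and turns the commanded pose from where the row before left it, along the tool's axes as they then stand; what a row does not reach is not made up. A row lasts 1/8 s, in which the tool goes at most 62.5 mm and 10.7 degrees, less where a joint would pass 70% of its speed; a pose out of reach is approached as far as the arm can. A call is refused whole if a number of a shift passes 62.5 or a number of a turn 0.188, either way. A call with a gripper value outside its range is refused whole. The fingers move at their own pace and stop on an object; "force" is the grip in N (left out, the last holds). Time passes only in rows, so rows that do not move let the fingers close, or fill a call up. It gives the time, the measured TCP pose, the force, the opening and the grip force at its end, in the units of the state.
- env.get_state(): the state, without advancing time (a new reading comes with each control period).
- capture(name): name is "scene" or "side" or "wrist"; returns the picture (384x512x3 uint8, blue, green, red); there is no depth.
- camera_model(name): a dict with "mtx" (3x3 intrinsics, pixels), "xyz" and "orientation" of the camera in the world. Camera axes: x right, y down, z forward; pixel columns grow to the right and rows downward; lengths in m; the calibration is good to about 2 mm. A picture is of the moment at which its call begins: read the wrist's pose just before it. camera_model takes no time and is no camera call; for the wrist camera it gives the pose at the moment of the call.
- sign_off(): hands the job in; it is judged then, once.
The state is a dict: "t": time; "qpos": joint angles; "qvel": joint speeds; "tau": joint torques, N m; "tcp_pos": TCP position; "eef_rot": TCP orientation; "wrist_force": force on the tool from outside, world axes, zero at the start; "moment": the same for the moment, N m; "width": finger opening in m; "finger_force": force on a finger pad.
Only numpy, scipy, OpenCV 4.12 (cv2) and the standard library are available. Lean on these libraries where they do the work, as an engineer would, in place of code of your own. Each camera call takes 0.05 s, during which the arm holds its last target. There are 200 camera calls.

### The job

Three freshly oiled turned pieces stand on the round finishing turntable: an egg cup, a ball and a small bowl. Push the turntable round by its upright post until the egg cup stands at the steel pointer, in line with it, and leave it at rest there. Do not touch the wet pieces themselves, and leave the bottle of finish standing where it is.

Things in the scene. Friction and masses are not known exactly. Their poses are not given: they have to be found in the camera images.
- pieces: three pale wooden pieces fixed on the grey laminate disc (radius 125 mm), turning with it. Origin: on the disc's upright turning axis, at its top face, 50 mm above the bench. z up. Each stands 75 mm from the axis: egg cup (stemmed, 50 mm wide, 65 tall) towards +x, ball (50 wide, 53 tall) at +120 deg (anticlockwise from above), open bowl (74 wide, 35 tall) at -120 deg
- push_post (a point): centre of the top of the upright dark post, a round dowel 18 mm thick, 120 mm tall, fixed on the disc 105 mm from its axis, straight opposite the egg cup. Top 170 mm above the bench, 55 mm above the egg cup's rim. The disc turns either way without limit, moves at a light push (about 1 N on the post) and stays where it is left
- pointer (a point): tip of the fixed diamond-shaped steel pointer just outside the disc's rim, 132 mm from the turning axis, 56 mm above the bench; it points at the axis (its bracket reaches out to 190 mm). x points from the axis outwards through the pointer, z up; it does not turn with the disc
- finish_bottle: amber bottle of finish with a black cap, 60 mm in diameter, 150 mm tall, standing loose on the bench beside the turntable; origin at the centre of its underside, z up
There are look-alikes about, which are no part of the job. Of the things like the finish_bottle, leave any that is turquoise or yellow; of the rest the smaller one is meant.

How it is judged:
By the outcome, as a careful person would: the job done as asked, in the order asked, and still so for the second after the job is handed in, with the robot touching nothing.
It also fails if it takes over 35 s, if anything falls off the work surface, if the arm or the gripper's body presses on something with over 40 N, if the wrist force passes 120 N, or if a joint passes its speed limit or range.

## Working session

There is one attempt and no reset: what is moved stays moved. The work goes in short steps, Python scripts to look and compute and a tool call to move; the robot and the scene stay as the last step left them, time stands still between calls to the robot, and variables do not carry over. Pictures are saved under pics/ and viewed, at most 10 in all, crops included, and the job is handed in when it is done.

Besides the shell and the picture viewer there is one more tool, called after ">>>" as name([rows], argument=value, ...), one row to a line, values as JSON. send_rows: Moves the arm, as the interface text tells. Its arguments: {"type":"object","properties":{"targets":{"type":"array"},"force":{"type":"number"}},"required":["targets"]}

```bash
mkdir -p pics; python3 - <<'E'
from rig import env,capture,camera_model
import cv2,numpy as np
for n in("scene","side"):
    cv2.imwrite(f"pics/{n}0.png",capture(n)); m=camera_model(n); print(n,m)
s=env.get_state();print(s["t"],s["tcp_pos"],s["eef_rot"])
E
```

```text
scene {'mtx': array([[397.71335612,   0.        , 258.95938063],
       [  0.        , 397.71335612, 195.13144705],
       [  0.        ,   0.        ,   1.        ]]), 'xyz': array([1.07381505, 0.72039421, 0.75766386]), 'orientation': array([ 0.28848868,  0.83317151, -0.44756205, -0.14929073])}
side {'mtx': array([[452.38921119,   0.        , 254.50666379],
       [  0.        , 452.38921119, 188.26696774],
       [  0.        ,   0.        ,   1.        ]]), 'xyz': array([0.18219785, 0.98374086, 0.72843489]), 'orientation': array([-0.13879934,  0.8535129 , -0.49576514,  0.0804201 ])}
0.1 [ 0.24859281 -0.59996931  0.23040594] [ 9.80770272e-01  1.95163918e-01 -2.25259679e-04 -8.16875763e-04]
```

View pics/scene0.png

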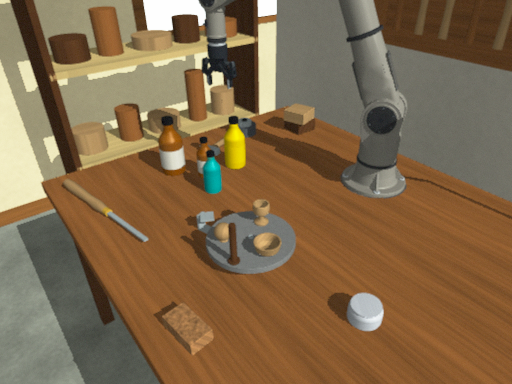

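View pics/side0.png

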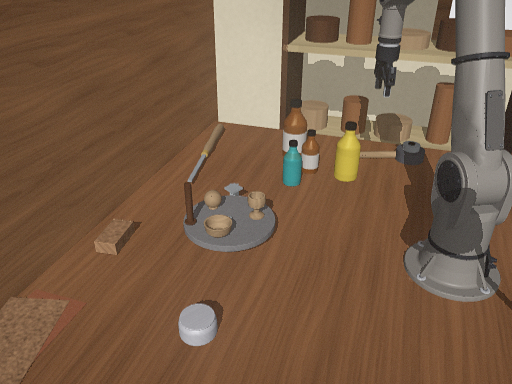

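Bottle candidates in the scene view are large amber (172,148), small amber (203,155), teal (212,173) and yellow (235,145). The small amber one is meant, and none may be touched. The post is at (233,243), the pointer at (205,217) and the egg cup at (262,211). I'll check these in a close crop and measure them.

```bash
cat > h.py <<'E'
import numpy as np,cv2
from scipy.spatial.transform import Rotation as R
from rig import env,capture,camera_model
def ray(n,p):
    m=camera_model(n);d=R.from_quat(m["orientation"]).as_matrix()@np.linalg.inv(m["mtx"])@np.array([p[0],p[1],1.]);return m["xyz"],d/np.linalg.norm(d)
def plane(n,p,z):
    o,d=ray(n,p);return o+d*(z-o[2])/d[2]
def tri(a,b):
    (o1,d1),(o2,d2)=ray("scene",a),ray("side",b)
    s=np.linalg.lstsq(np.c_[d1,-d2],o2-o1,rcond=None)[0];p,q=o1+s[0]*d1,o2+s[1]*d2
    return (p+q)/2,np.linalg.norm(p-q)
def proj(n,P):
    m=camera_model(n);c=m["mtx"]@R.from_quat(m["orientation"]).as_matrix().T@(np.array(P)-m["xyz"]);return c[:2]/c[2]
E
python3 - <<'E'
from h import *
a=cv2.imread("pics/scene0.png")[130:280,150:310];b=cv2.imread("pics/side0.png")[95:255,170:370]
cv2.imwrite("pics/c1.png",cv2.resize(a,None,fx=5,fy=4.0*1.25*.8*0+5*0+4,interpolation=2) if 0 else cv2.resize(a,None,fx=3.9,fy=3.9,interpolation=2))
cv2.imwrite("pics/c2.png",cv2.resize(b,None,fx=3.7,fy=3.7,interpolation=2))
E
```

```text
(no output)
```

View pics/c1.png

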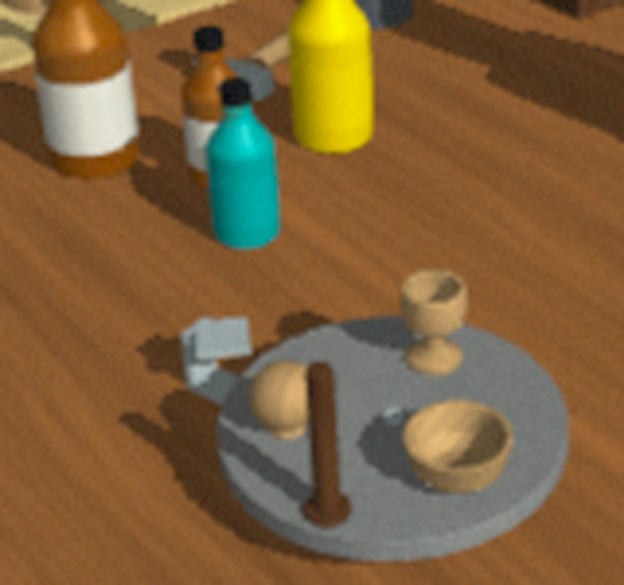

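View pics/c2.png

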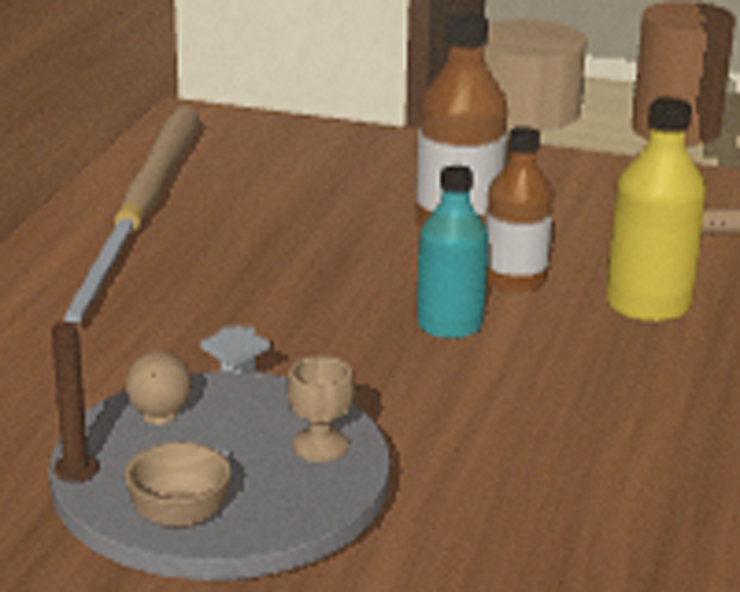

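Small amber confirmed as the target bottle, at crop (207,110). The diamond pointer's tip is at scene crop (250,351) and side crop (236,362). The post top is at scene (319,367) and side (66,326), and the cup is at scene (434,287) and side (321,370).

```bash
python3 - <<'E'
from h import *
np.set_printoptions(precision=4,suppress=True)
S=lambda u,v:(150+u/3.9-.4,130+v/3.9-.4); D=lambda u,v:(170+u/3.7-.4,95+v/3.7-.4)
for k,a,b,z in [("posttop",(319,367),(66,326),.17),("cuprim",(434,287),(321,370),.115),("cupfoot",(434,355),(321,443),.053),("tip",(250,351),(236,362),.056),("smallcap",(208,38),(525,138),.15),("tealcap",(235,90),(456,178),.15)]:
    p,e=tri(S(*a),D(*b));print(k,p,round(e,4),plane("scene",S(*a),z)[:2],plane("side",D(*b),z)[:2])
# disc axis: grey top, hull of grey contour cast on z=.05, fit circle
from scipy.optimize import least_squares
for n,box in(("scene",(195,200,305,280)),("side",(175,185,285,255))):
    im=cv2.imread(f"pics/{n}0.png");hsv=cv2.cvtColor(im,cv2.COLOR_BGR2HSV)
    m=(hsv[...,1]<45).astype(np.uint8);k=np.zeros_like(m);k[box[1]:box[3],box[0]:box[2]]=1
    m=cv2.morphologyEx(m*k,cv2.MORPH_OPEN,np.ones((5,5)))
    c=max(cv2.findContours(m,0,1)[0],key=cv2.contourArea);h=cv2.convexHull(c)[:,0].astype(float)
    # front (lower image) rim is the bottom edge: use side edges/back only
    P=np.array([plane(n,p,.05)[:2] for p in h]); 
    f=least_squares(lambda x:np.hypot(*(P-x).T)-.125,P.mean(0),loss="soft_l1",f_scale=.002)
    print(n,len(P),f.x,np.round(1000*f.fun).astype(int))
E
```

```text
posttop [0.6646 0.0781 0.1687] 0.0022 [0.6647 0.078 ] [0.663  0.0822]
cuprim [ 0.5075 -0.0077  0.1144] 0.0013 [ 0.5075 -0.0079] [ 0.507  -0.0055]
cupfoot [ 0.5074 -0.0084  0.0516] 0.002 [ 0.5077 -0.0083] [ 0.5065 -0.0045]
tip [ 0.6107 -0.1019  0.0496] 0.0006 [ 0.6146 -0.095 ] [ 0.6065 -0.0911]
smallcap [ 0.4476 -0.4161  0.1416] 0.0016 [ 0.4553 -0.4023] [ 0.4436 -0.3941]
tealcap [ 0.4848 -0.3102  0.1427] 0.0038 [ 0.4899 -0.3015] [ 0.4804 -0.2896]
scene 32 [0.5811 0.0373] [ 3  7  5  5  3  1  0 -1 -2 -1 -1  0  1  2  3  3  3  4  3  4  3  3  0  0
 -1 -2 -3 34 43 73 75 74]
side 28 [0.565  0.0478] [76  5  5  0 -2 -4 -3 -3 -2  1  1  3  3  4  3  3  3  2  1  0 -1 -2 -2 -3
 -4  8  9 76]
```

>>> send_rows([
  [[0, 0, -40, 0, 0, 0, 50], [10, -7, -40, 0, 0, -0.06, 50], [40, -30, 0, 0, 0, -0.06, 50], [40, -30, 0, 0, 0, 0, 50], [40, -30, 0, 0, 0, 0, 50], [40, -30, 0, 0, 0, 0, 50], [40, -30, 0, 0, 0, 0, 50], [40, -30, 0, 0, 0, 0, 50], [40, -30, 0, 0, 0, 0, 50], [40, -30, 0, 0, 0, 0, 50]],
])

```text
t: 1.35
tcp_pos: [0.4194, -0.2237, 0.311]
eef_rot: [0.967, 0.254, -0.0, -0.0]
wrist_force: [-0.2, 0.2, -0.2]
width: 0.0503
finger_force: 0.0
```

```bash
cat >> h.py <<'E'
AX=np.array([.5726,.0289])
def off(P):
    s=env.get_state();M=R.from_quat(s["eef_rot"]).as_matrix();print("t",s["t"],"tcp",np.round(s["tcp_pos"],4),"toolx deg",np.degrees(np.arctan2(M[1,0],M[0,0])).round(1),"tilt z",M[:,2].round(3),"F",np.round(s["wrist_force"],1),"w",s["width"],"tool-shift mm",np.round(1000*M.T@(np.array(P)-s["tcp_pos"]),1),"q",np.round(s["qpos"],2))
E
python3 -c "
from h import *
off([.664,.080,.132])"
```

```text
t 1.35 tcp [ 0.4194 -0.2237  0.311 ] toolx deg 29.4 tilt z [-0. -0. -1.] F [-0.2  0.2 -0.2] w 0.0502680066459195 tool-shift mm [ 362.2 -144.6  178.9] q [ 0.65  0.03 -0.25  1.81  0.01  1.3  -0.67]
```

>>> send_rows([
  [[45, -18, 0, 0, 0, 0, 50], [45, -18, 0, 0, 0, 0, 50], [45, -18, 0, 0, 0, 0, 50], [45, -18, 0, 0, 0, 0, 50], [45, -18, 0, 0, 0, 0, 50], [45, -18, 0, 0, 0, 0, 50], [45, -18, 30, 0, 0, 0, 50], [45, -18, 40, 0, 0, 0, 50], [0, 0, 45, 0, 0, 0, 50], [0, 0, 0, 0, 0, 0, 50]],
])

```text
t: 2.6
tcp_pos: [0.6589, 0.0759, 0.1917]
eef_rot: [0.967, 0.254, -0.005, -0.0]
wrist_force: [0.1, -0.2, -0.7]
width: 0.0499
finger_force: 0.0
```

```bash
python3 -c "
from h import *
off([.664,.080,.132])
a=capture('scene')[130:280,170:330];b=capture('side')[95:245,130:290]
cv2.imwrite('pics/c3.png',cv2.resize(np.hstack([a,b]),None,fx=2.5,fy=2.5,interpolation=2))"
```

```text
t 2.6 tcp [0.6589 0.0759 0.1917] toolx deg 29.4 tilt z [-0.01  -0.002 -1.   ] F [ 0.1 -0.2 -0.7] w 0.04993692420333411 tool-shift mm [ 7.  -0.9 59.6] q [ 0.15  0.49 -0.47  1.53  0.23  1.19 -1.41]
```

View pics/c3.png

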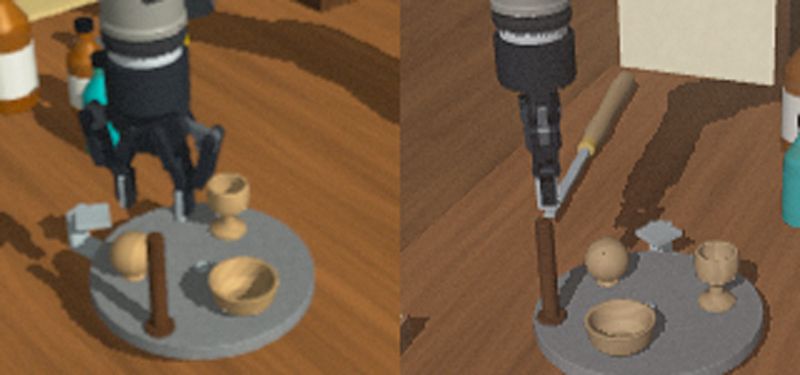

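The post top at crop (155,237) sits midway between the fingertips at (125,200) and (182,215). I'll descend and narrow the fingers to cage the post.

>>> send_rows([
  [[7, 0, 0, 0, 0, 0, 50], [0, 0, 15, 0, 0, 0, 50], [0, 0, 15, 0, 0, 0, 50], [0, 0, 14, 0, 0, 0, 50], [0, 0, 12, 0, 0, 0, 50], [0, 0, 0, 0, 0, 0, 28], [0, 0, 0, 0, 0, 0, 28], [0, 0, 0, 0, 0, 0, 28], [0, 0, 0, 0, 0, 0, 26], [0, 0, 0, 0, 0, 0, 26]],
], force=20)

```text
t: 3.95
tcp_pos: [0.6683, 0.08, 0.1408]
eef_rot: [0.967, 0.254, 0.0, 0.0]
wrist_force: [-1.2, -0.1, -0.8]
width: 0.0257
finger_force: 0.0
```

```bash
python3 -c "
from h import *
off([.664,.080,.132])
a=capture('scene')[130:280,170:330];b=capture('side')[95:245,130:290]
cv2.imwrite('pics/c4.png',cv2.resize(np.hstack([a,b]),None,fx=2.5,fy=2.5,interpolation=2))
# arc about the axis: 78 deg in 10.. rows, chord in mean frame
r=np.linalg.norm(np.array([.664,.08])-AX)*1000
for n in (16,20):
  t=np.radians(78/n); print(n,t.round(4),'dx',-(r*(1-np.cos(t))).round(2),'dy',-(r*np.sin(t)).round(2))"
```

```text
t 3.95 tcp [0.6683 0.08   0.1408] toolx deg 29.4 tilt z [ 0.001 -0.    -1.   ] F [-1.2 -0.1 -0.8] w 0.025685827504519806 tool-shift mm [-3.7 -2.1  8.8] q [ 0.14  0.54 -0.45  1.56  0.26  1.09 -1.44]
16 0.0851 dx -0.38 dy -8.9
20 0.0681 dx -0.24 dy -7.12
```

View pics/c4.png

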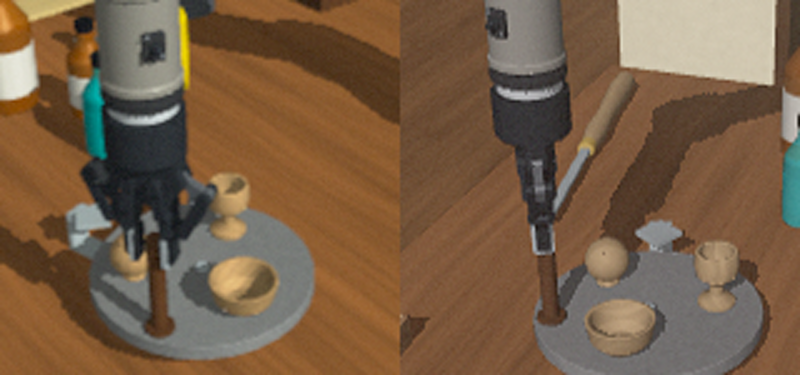

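Caged: the pads straddle the post top at crop (155,245). Now I'll push round the arc.

>>> send_rows([
  [[-3.5, 0, 4, 0, 0, 0, 26], [0, -4, 0, 0, 0, -0.02, 26], [-0.3, -7.9, 0, 0, 0, -0.075, 26], [-0.3, -7.9, 0, 0, 0, -0.075, 26], [-0.3, -7.9, 0, 0, 0, -0.075, 26], [-0.3, -7.9, 0, 0, 0, -0.075, 26], [-0.3, -7.9, 0, 0, 0, -0.075, 26], [-0.3, -7.9, 0, 0, 0, -0.075, 26], [-0.3, -7.9, 0, 0, 0, -0.075, 26], [0, 0, 0, 0, 0, 0, 26]],
])

```text
t: 5.3
tcp_pos: [0.6234, 0.1207, 0.1365]
eef_rot: [0.863, 0.505, -0.0, -0.0]
wrist_force: [1.0, -0.3, 0.4]
width: 0.0262
finger_force: 0.0
```

```bash
python3 -c "
from h import *
off([*(AX+.105*np.array([np.cos(np.radians(106.8)),np.sin(np.radians(106.8))])),.136])
d=np.array(env.get_state()['tcp_pos'])[:2]-AX;print(np.hypot(*d),np.degrees(np.arctan2(d[1],d[0])))"
```

```text
t 5.3 tcp [0.6234 0.1207 0.1365] toolx deg 60.7 tilt z [-0.  0. -1.] F [ 1.  -0.3  0.4] w 0.026239617677737172 tool-shift mm [-32.2 -75.    0.5] q [ 0.18  0.51 -0.59  1.66  0.32  1.07 -1.02]
0.10492842425840304 61.02206421709595
```

>>> send_rows([
  [[-0.4, -8.7, 0, 0, 0, -0.083, 26], [-0.4, -8.7, 0, 0, 0, -0.083, 26], [-0.4, -8.7, 0, 0, 0, -0.083, 26], [-0.4, -8.7, 0, 0, 0, -0.083, 26], [-0.4, -8.7, 0, 0, 0, -0.083, 26], [-0.4, -8.7, 0, 0, 0, -0.083, 26], [-0.4, -8.7, 0, 0, 0, -0.083, 26], [-0.4, -8.7, 0, 0, 0, -0.083, 26], [-0.4, -8.7, 0, 0, 0, -0.083, 26], [0, 0, 0, 0, 0, 0, 26]],
])

```text
t: 6.55
tcp_pos: [0.548, 0.1301, 0.1365]
eef_rot: [0.62, 0.784, -0.0, 0.0]
wrist_force: [-0.1, 0.6, -0.5]
width: 0.0262
finger_force: 0.0
```

```bash
python3 -c "
from h import *
off([*(AX+.105*np.array([np.cos(np.radians(106.8)),np.sin(np.radians(106.8))])),.136])
d=np.array(env.get_state()['tcp_pos'])[:2]-AX;print(np.hypot(*d),np.degrees(np.arctan2(d[1],d[0])))
a=capture('scene')[150:280,180:310];b=capture('side')[150:280,160:290]
cv2.imwrite('pics/c5.png',cv2.resize(np.hstack([a,b]),None,fx=3,fy=3,interpolation=2))"
```

```text
t 6.55 tcp [0.548  0.1301 0.1365] toolx deg 103.3 tilt z [-0. -0. -1.] F [-0.1  0.6 -0.5] w 0.026231178635085145 tool-shift mm [ 0.6 -5.7  0.5] q [ 0.32  0.43 -0.79  1.83  0.36  1.02 -0.39]
0.10418186117758244 103.67271507201345
```

View pics/c5.png

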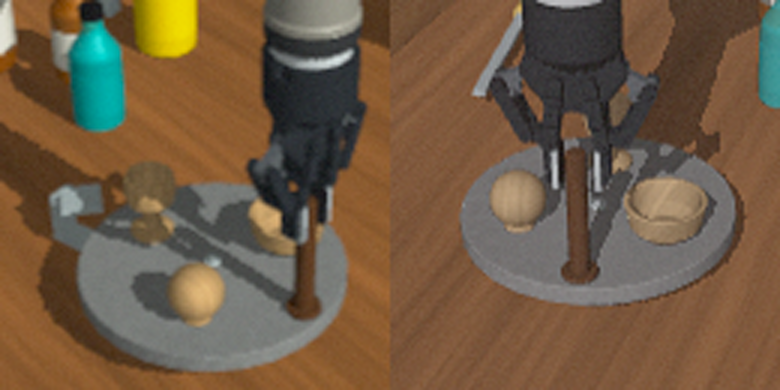

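The post is caged at scene crop (308,240) and the cup is nearly at the pointer, (150,200) against (75,200). I'll advance the last few degrees, release and lift clear to measure.

>>> send_rows([
  [[-0.1, -3, 0, 0, 0, -0.03, 26], [-0.1, -3, 0, 0, 0, -0.03, 26], [0, 0, 0, 0, 0, 0, 26], [0, 0, 0, 0, 0, 0, 45], [0, 0, 0, 0, 0, 0, 45], [0, 0, 0, 0, 0, 0, 45], [0, 0, -20, 0, 0, 0, 45], [0, 0, -30, 0, 0, 0, 45], [0, 0, -60, 0, 0, 0, 45], [0, 0, -60, 0, 0, 0, 45]],
])

```text
t: 7.9
tcp_pos: [0.5421, 0.129, 0.3096]
eef_rot: [0.596, 0.803, 0.0, 0.0]
wrist_force: [0.3, 0.3, -1.1]
width: 0.0448
finger_force: 0.0
```

```bash
python3 -c "
from h import *
off([*(AX+.105*np.array([np.cos(np.radians(106.8)),np.sin(np.radians(106.8))])),.136])
A=capture('scene');B=capture('side');cv2.imwrite('pics/s6.png',A);cv2.imwrite('pics/d6.png',B)
a=A[185:275,185:315];b=B[155:245,165:295]
cv2.imwrite('pics/c6.png',cv2.resize(np.vstack([a,b]),None,fx=3.3*1,fy=3.3,interpolation=2))"
```

```text
t 7.9 tcp [0.5421 0.129  0.3096] toolx deg 106.9 tilt z [ 0.001  0.    -1.   ] F [ 0.3  0.3 -1.1] w 0.044831945642006196 tool-shift mm [  0.4   0.  173.6] q [ 0.41  0.26 -0.87  1.63  0.21  1.34 -0.2 ]
```

View pics/c6.png

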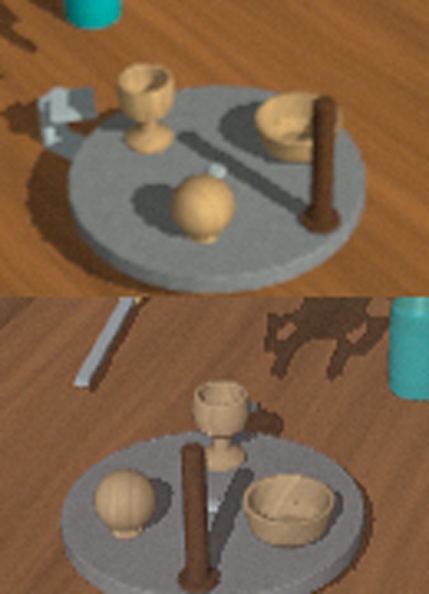

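```bash
python3 - <<'E'
from h import *
np.set_printoptions(precision=4,suppress=True)
S=lambda u,v:(185+u/3.3-.35,185+v/3.3-.35); D=lambda u,v:(165+u/3.3-.35,155+(v-297)/3.3-.35)
S1=lambda u,v:(150+u/3.9-.4,130+v/3.9-.4); D1=lambda u,v:(170+u/3.7-.4,95+v/3.7-.4)
r={}
for k,a,b in [("post",(325,101),(193,450)),("rim",(147,80),(222,393)),("foot",(148,140),(222,455)),("hub",(217,171),(213,505))]:
    r[k],e=tri(S(*a),D(*b));print(k,r[k],round(e,4))
for k,a,b in [("tip",(250,352),(237,363)),("outer",(198,320),(238,327)),("c1",(248,318),(270,345)),("c2",(195,360),(200,345)),("hub0",(393,412),(228,456))]:
    r[k],e=tri(S1(*a),D1(*b));print(k,r[k],round(e,4))
p,c=r["post"][:2],(r["rim"][:2]+r["foot"][:2])/2
ang=lambda v:np.degrees(np.arctan2(v[1],v[0])).round(1)
ax=c+(p-c)*75/180;print("ax",ax,"len",np.linalg.norm(p-c),"cup dir",ang(c-p))
m=np.mean([r[k][:2] for k in("tip","outer","c1","c2")],0)
for A in(ax,AX,(ax+AX)/2,r["hub"][:2]):print(A,"tip",ang(r["tip"][:2]-A),np.linalg.norm(r["tip"][:2]-A),"mid",ang(m-A),"post",ang(A-p),"cup",ang(c-A))
# pixel check: disc pointer line drawn from axis at candidate angles
# steel blob in the scene picture
E
```

```text
post [0.5451 0.1304 0.168 ] 0.0037
rim [ 0.5915 -0.0437  0.113 ] 0.0002
foot [ 0.5938 -0.0447  0.0498] 0.0012
hub [0.5732 0.0283 0.0497] 0.0019
tip [ 0.6102 -0.1028  0.0481] 0.0004
outer [ 0.6262 -0.1499  0.0559] 0.0045
c1 [ 0.5922 -0.1329  0.0531] 0.0028
c2 [ 0.6487 -0.1188  0.0493] 0.0004
hub0 [0.5691 0.0229 0.0475] 0.0035
ax [0.5729 0.0286] len 0.18097028307001195 cup dir -74.8
[0.5729 0.0286] tip -74.1 0.13662003186859334 mid -73.3 post -74.8 cup -74.8
[0.5726 0.0289] tip -74.1 0.13701313300735032 mid -73.2 post -74.9 cup -74.6
[0.5727 0.0287] tip -74.1 0.1368165571995936 mid -73.2 post -74.8 cup -74.7
[0.5732 0.0283] tip -74.2 0.13625002494403846 mid -73.3 post -74.7 cup -74.9
```

The cup is about 1° short of the pointer line, which is near the measuring error. I'll check from above with the wrist camera.

```bash
python3 -c "
from h import *
print(camera_model('wrist'))
for P in ([.573,.0286,.05],[.610,-.0975,.056],[.593,-.044,.115],[.545,.130,.17],[.627,-.15,.056]):print(proj('wrist',P).round())"
```

```text
{'mtx': array([[345.02620778,   0.        , 253.36617425],
       [  0.        , 345.02620778, 189.53063   ],
       [  0.        ,   0.        ,   1.        ]]), 'xyz': array([0.52213469, 0.19883757, 0.45781263]), 'orientation': array([0.97921287, 0.14477733, 0.02817314, 0.1392406 ])}
[248. 233.]
[247. 324.]
[246. 316.]
[251. 176.]
[248. 357.]
```

```bash
python3 -c "
from h import *
w=capture('wrist');cv2.imwrite('pics/w.png',w);cv2.imwrite('pics/w7.png',cv2.resize(w[130:384,120:376],None,fx=2.35,fy=2.35,interpolation=2))
print('pix',[proj('wrist',P).round(1).tolist() for P in ([.573,.0286,.05],[.610,-.0975,.056])])"
```

```text
pix [[250.5, 234.0], [249.7, 325.1]]
```

View pics/w7.png

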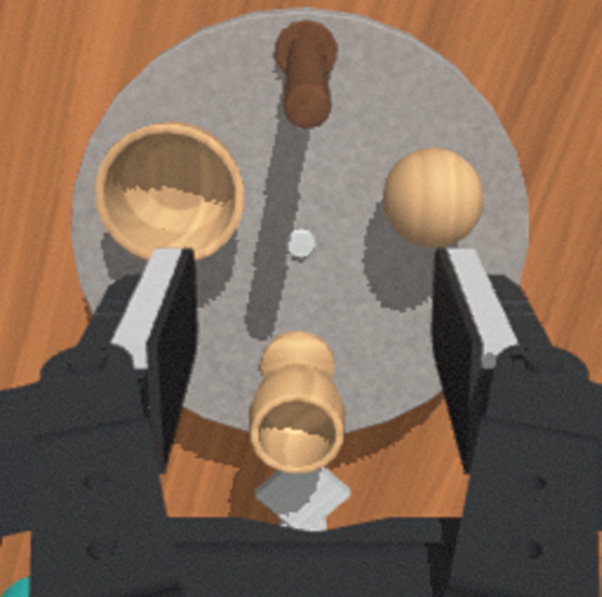

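The overhead view is clear: hub (301,243), pointer side corners (256,493) and (350,492), cup rim (297,435), and post base (305,50) with its top at (308,103).

```bash
python3 -c "
from h import *
W=lambda u,v,z:plane('wrist',(120+u/2.35-.3,130+v/2.35-.3),z)[:2]
ang=lambda v:np.degrees(np.arctan2(v[1],v[0])).round(2)
hub=W(301,243,.052);l=W(256,493,.056);r=W(350,492,.056);rim=W(297,435,.115);foot=W(298,352,.053);pb=W(305,51,.053);pt=W(308,106,.17)
m=(l+r)/2
print(hub,m,rim,foot,pb,pt)
print('ptr',ang(m-hub),np.linalg.norm(m-hub),'rim',ang(rim-hub),np.linalg.norm(rim-hub),'pb',ang(hub-pb),np.linalg.norm(hub-pb),'pt',ang(hub-pt),'pt-rim',ang(rim-pt),'normal of diagonal',ang(r-l))"
```

```text
[0.56912932 0.0296638 ] [ 0.61519924 -0.11990013] [ 0.58885527 -0.04158191] [ 0.58629693 -0.03345235] [0.54114836 0.13004534] [0.54218919 0.13100054]
ptr -72.88 0.15649858171435205 rim -74.52 0.07392607677789882 pb -74.42 0.10420838711986974 pt -75.11 pt-rim -74.87 normal of diagonal 17.23
```

>>> send_rows([
  [[0, 0, 60, 0, 0, 0, 45], [0, 0, 45, 0, 0, 0, 45], [0, 0, 25, 0, 0, 0, 45], [0, 0, 20, 0, 0, 0, 45], [0, 0, 20, 0, 0, 0, 45], [0, 0, 0, 0, 0, 0, 26], [0, 0, 0, 0, 0, 0, 26], [0, 0, 0, 0, 0, 0, 26], [0, 0, 0, 0, 0, 0, 26], [0, 0, 0, 0, 0, 0, 26]],
])

```text
t: 9.3
tcp_pos: [0.5426, 0.1287, 0.1368]
eef_rot: [0.596, 0.803, 0.0, 0.0]
wrist_force: [0.3, 0.2, -0.5]
width: 0.0262
finger_force: 0.0
```

```bash
python3 -c "
from h import *
off([.5421,.129,.1365])"
```

```text
t 9.3 tcp [0.5426 0.1287 0.1368] toolx deg 106.8 tilt z [ 0.001 -0.    -1.   ] F [ 0.3  0.2 -0.5] w 0.026182849120212407 tool-shift mm [ 0.5 -0.3  0.3] q [ 0.34  0.43 -0.81  1.85  0.36  1.02 -0.33]
```

>>> send_rows([
  [[0, -1.8, 0, 0, 0, -0.016, 26], [0, -1.7, 0, 0, 0, -0.016, 26], [0, 0, 0, 0, 0, 0, 26], [0, 0, 0, 0, 0, 0, 45], [0, 0, 0, 0, 0, 0, 45], [0, 0, 0, 0, 0, 0, 45], [0, 0, -20, 0, 0, 0, 45], [0, 0, -40, 0, 0, 0, 45], [0, 0, -60, 0, 0, 0, 45], [0, 0, -50, 0, 0, 0, 45]],
])

```text
t: 10.55
tcp_pos: [0.5392, 0.1283, 0.3103]
eef_rot: [0.583, 0.813, 0.001, 0.001]
wrist_force: [1.1, -1.4, -0.5]
width: 0.0447
finger_force: 0.0
```

```bash
python3 -c "
from h import *
w=capture('wrist');cv2.imwrite('pics/w8.png',cv2.resize(w[130:384,120:376],None,fx=2.35,fy=2.35,interpolation=2))
off([.5421,.129,.1365])"
```

```text
t 10.6 tcp [0.5424 0.13   0.3172] toolx deg 108.7 tilt z [ 0.014  0.003 -1.   ] F [3.2 2.5 4.9] w 0.04514921872737836 tool-shift mm [ -0.5  -3.1 180.6] q [ 0.42  0.25 -0.89  1.63  0.2   1.34 -0.17]
```

View pics/w8.png

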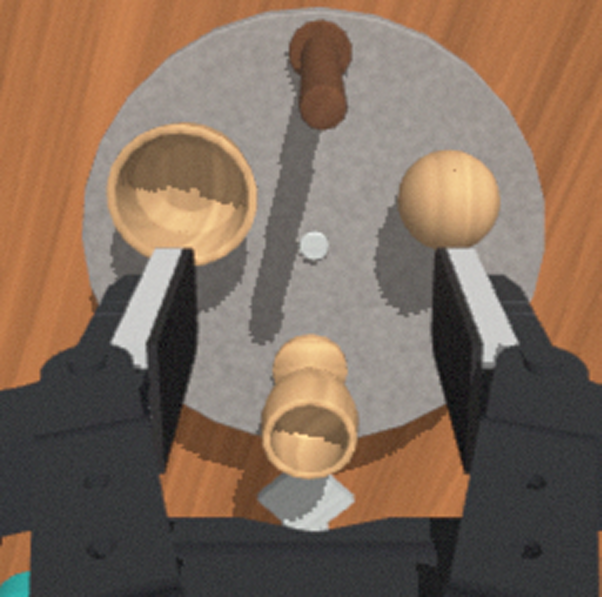

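```bash
python3 -c "
from h import *
W=lambda u,v,z:plane('wrist',(120+u/2.35-.3,130+v/2.35-.3),z)[:2]
ang=lambda v:np.degrees(np.arctan2(v[1],v[0])).round(2)
hub=W(314,245,.052);l=W(258,499,.056);r=W(355,498,.056);rim=W(310,440,.115);pb=W(320,51,.053);pt=W(323,106,.17)
m=(l+r)/2
print('ptr',ang(m-hub),'diag-90',ang(r-l)-90,'rim',ang(rim-hub),'pb',ang(hub-pb),'pt',ang(hub-pt),'ptrim',ang(rim-pt),'ptr-base',ang(m-pb))"
```

```text
ptr -72.82 diag-90 -71.2 rim -73.35 pb -72.85 pt -72.11 ptrim -72.63 ptr-base -72.83
```

Cup and pointer now agree to within about 0.5° (cup near −72.8°, pointer −72.8°). I'll let the arm settle above the post, clear of everything, and hand in.

>>> send_rows([
  [[0, 0, 0, 0, 0, 0, 45], [0, 0, 0, 0, 0, 0, 45], [0, 0, 0, 0, 0, 0, 45], [0, 0, 0, 0, 0, 0, 45], [0, 0, 0, 0, 0, 0, 45], [0, 0, 0, 0, 0, 0, 45], [0, 0, 0, 0, 0, 0, 45], [0, 0, 0, 0, 0, 0, 45], [0, 0, 0, 0, 0, 0, 45], [0, 0, 0, 0, 0, 0, 45]],
])

```text
t: 11.85
tcp_pos: [0.539, 0.1276, 0.3065]
eef_rot: [0.583, 0.812, -0.0, 0.0]
wrist_force: [-0.1, -0.7, 0.1]
width: 0.045
finger_force: 0.0
```

```bash
python3 -c "
from rig import sign_off
print(sign_off())"
```

```text
the job is handed in; nothing more can be done
None
```

The job is handed in at about 12 s: the egg cup stands at the pointer, in line to within about 0.5° by the last overhead picture, with the gripper clear above the post, and I moved only the post, not the wet pieces or any bottle.

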